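# Grease the carving vice

## Task

Take the hand grease gun out of its wooden stand and press its coupler squarely onto the tilted grease nipple of the carving vice until it snaps on, then push it fully home against the spring of the nipple's valve. Do not force the vice's head out of the tilt it is set to, and leave the other things on the bench where they are. Finish while still gripping the gun and holding it pressed fully home.

Things in the scene. Friction and masses are not known exactly. Their poses are not given: they have to be found in the camera images.
- gun_grip (a point): Centre of the square dark steel grip (26 x 26 mm; grip it across two opposite flats) of the hand grease gun, which stands upright, mouth down, in the stand. The gun is 90 mm tall, 0.26 to 0.39 kg: a round bright sleeve (39 mm wide) up to 36 mm above the mouth, then the grip, 36 to 90 mm. This point is on the axis, 63 mm above the mouth. z: from mouth to grip; x, y: square to the flats.
- gun_mouth (a point): Centre of the gun's mouth, the open lower end of the coupler sleeve, 63 mm below gun_grip, same axes. The mouth is flared from 28 mm down to a bore of 18.4 mm diameter, whose end lies 32 mm behind the mouth. Four sprung jaws 12 mm inside it snap behind the nipple's head; pushing the head past them takes about 5 N, then they pull the gun on with about 4 N.
- stand: Fixed wooden block 100 x 90 x 30 mm with one round blind hole (43 mm diameter, 20 mm deep, its floor 10 mm above the bench) in the middle, where the gun stands. Origin under its centre.
- nipple_tip (a point): Top of the steel grease nipple on the vice's tilting head, 71 mm from the head's pivot. z points outward along the nipple, leaning 11 to 27 deg from vertical, roughly towards the robot. 16 mm head, 10 mm neck, 26 mm brass collar 35 mm below the tip. The coupler has snapped when the gun's mouth is 23 mm below the tip along z, and is fully home (bore's end on the tip) at 32 mm.
- vice: Grey cast carving vice, base 120 x 120 x 18 mm bolted down, overall up to 110 mm high without the nipple; origin under the head's pivot, which lies 58 mm above the bench and runs along y; the head leans towards -x and stays by strong friction, unless levered hard.
- valve (a joint): Brass valve pin, 6.4 mm wide, standing 10 mm out of the nipple's tip: 0 when out, grows (m) as the gun pushes it in, 0.010 with the gun fully home. Its spring pushes back with 3.5 N at 0 and 10.5 N at 0.010: unless pressed, it comes back out to under 3 mm although the coupler stays snapped on.
- gouge: carving gouge, 200 mm long, honey-coloured wooden handle 28 mm thick, lying flat; origin under its middle, x along it; leave alone
- knife: carving knife like the gouge but with a short blade, 170 mm long, lying flat; leave alone
- plane: small brass finger plane with a wooden wedge, 85 x 34 mm, 45 mm high; leave alone
- glue: closed mustard-coloured glue bottle, 52 mm across, 130 mm high; leave alone
- tin: round aluminium tin, 68 mm across, 30 mm high; leave alone
- stone: grey sharpening stone, 100 x 40 x 22 mm; leave alone
- gun: The whole grease gun; origin at the centre of its mouth, same axes as gun_mouth.

How it is judged:
By the outcome, as a careful person would: the job done as asked, in the order asked, and still so for the second after the job is handed in, while the arm keeps its last pose, push and grip.
It also fails if it takes over 45 s, if anything falls off the work surface, if the arm or the gripper's body presses on something with over 40 N, if the wrist force passes 120 N, or if a joint passes its speed limit or range.

## Robot

A 6-joint arm with a two-finger parallel gripper is mounted at the origin on the work surface. World frame = base frame: x ahead of the robot, y to its left, z up, the work surface at z = 0. Lengths are in m, angles in rad, forces in N, time in s.
With the tool pointing down it reaches from about 0.275 to 0.75 m from the base axis. Payload 10.2 kg.
Tool frame: the origin (TCP) lies on the centre line of the jaws, within the pads' length; the fingertips stand 14 mm ahead of it and the grasp point (between the pads) lies 5 mm behind it; z points along the fingers, y is the line along which they close (so a half turn about z gives the same grasp; the last joint's range is limited). The gripper opens to 88 mm and grips with 3 to 60 N. Pads are 18 mm wide; open, the fingers measure 123 mm over their backs; the gripper's body (75 mm by 187 mm) begins 45 mm behind the grasp point.
Start: joints at [0.961, 0.313, 1.498, -0, 1.331, -0.223], TCP at [0.198, 0.486, 0.253] pointing down, gripper open.
Joint ranges: [-2.94, 2.94], [-0.97, 2.17], [0.19, 2.56], [-1.23, 4.37], [0.02, 3.11], [-2.88, 2.88]. Speed limits (rad/s): [2.39, 2.39, 3.01, 3.14, 3.14, 3.14].

## Interface

Orientations are given as a 3x3 rotation matrix whose columns are the frame's x, y, z axes.
In Python, from workcell import status, read_camera, camera_params, manip gives the robot as it stands.
- The arm moves only by the tool carry_out, never from a script. Its argument "motion" is text: rows parted by semicolons, each of 7 numbers parted by spaces: the shift along the tool's x, y, z in mm, then the turn, a rotation vector about the tool's x, y, z in degrees, then the finger opening in mm, from 0 to 88.1. In form: tx ty tz rx ry rz grip; .... A call has 1 to 10 rows; each row is the pose to reach, as a shift and turn from the pose commanded when the call began, along the tool's axes at that moment; what a row does not reach only later rows make up. A row lasts 1/8 s, in which the tool goes at most 62.5 mm and 10.7 degrees, less where a joint would pass 70% of its speed; a pose out of reach is approached as far as the arm can. A call with a gripper value outside its range is refused whole. The fingers move at their own pace and stop on an object; the grip force is fixed at half the most. Time passes only in rows, so rows that repeat a pose let the fingers close. It gives the time, the measured TCP pose, the force, the opening and the grip force at its end, in the units of the state.
- status.observe(): the state, without advancing time (a new reading comes with each control period).
- read_camera(name): name is "scene" or "top"; returns (picture, depth): 384x512x3 uint8, red, green, blue; 384x512 float32, m along the optical axis (not along the pixel's ray), 0 where there is no reading.
- camera_params(name): a dict with "fov_y" (degrees; the focal length in pixels is half the picture's height over the tangent of half this angle, whatever the lens; pixels are square), "cx", "cy" (the principal point, pixels), "cam_to_world" (4x4, takes a point from camera to world coordinates). Camera axes: x right, y up, looking along -z (the intrinsics and any distortion apply to the point x, -y, -z); pixel columns grow to the right and rows downward; lengths in m; the calibration is good to about 2 mm. A picture is of the moment at which its call begins. camera_params takes no time and is no camera call.
- manip.finish_job(): hands the job in; it is judged then, once.
The state is a dict: "t": time; "q": joint angles; "qd": joint speeds; "joint_efforts": joint torques, N m; "tcp_pos": TCP position; "orientation": TCP orientation; "ft_force": force on the tool from outside, world axes, zero at the start; "ft_torque": the same for the moment, N m; "width": opening from 0.0 (shut) to 1.0 (fully open); "gripper_force": force on a finger pad.
Only numpy, scipy, OpenCV 4.12 (cv2) and the standard library are available. Lean on these libraries where they do the work, as an engineer would, in place of code of your own. Each camera call takes 0.05 s, during which the arm holds its last target. There are 200 camera calls.

## Working session

There is one attempt and no reset: what is moved stays moved. The work goes in short steps, Python scripts to look and compute and a tool call to move; the robot and the scene stay as the last step left them, time stands still between calls to the robot, and variables do not carry over. Pictures are saved under pics/ and viewed, at most 10 in all, crops included, and the job is handed in when it is done.

Besides the shell and the picture viewer there is one more tool, called by a JSON object that holds its "method" and its "body", one argument or row to a line. carry_out: Moves the arm, as the interface text tells. Its arguments: {"type":"object","properties":{"motion":{"type":"string"}},"required":["motion"]}

```bash
mkdir -p pics; cat > h.py <<'E'
import numpy as np, cv2
from workcell import status, read_camera, camera_params, manip
def pts(name,depth):
    c=camera_params(name); f=192/np.tan(np.radians(c["fov_y"])/2)
    v,u=np.mgrid[:384,:512].astype(float)
    P=np.stack([(u-c["cx"])/f*depth,-(v-c["cy"])/f*depth,-depth],-1)
    T=np.array(c["cam_to_world"]); return P@T[:3,:3].T+T[:3,3]
E
python3 - <<'E'
from h import *
for n in("scene","top"):
    p,d=read_camera(n); np.savez(f"pics/{n}0.npz",p=p,d=d,X=pts(n,d)); cv2.imwrite(f"pics/{n}0.png",cv2.resize(p[...,::-1],(800,600),interpolation=cv2.INTER_CUBIC))
    c=camera_params(n);print(n,{k:(np.round(v,3).tolist()) if not isinstance(v,str) else v for k,v in c.items()},(d==0).mean())
s=status.observe();print(s)
E
```

```text
scene {'fov_y': 47.004, 'cx': 259.282, 'cy': 185.715, 'cam_to_world': [[0.849, -0.374, 0.373, 1.005], [0.528, 0.62, -0.581, -0.778], [-0.015, 0.69, 0.724, 1.036], [0.0, 0.0, 0.0, 1.0]]} 0.003941853841145833
top {'fov_y': 54.37, 'cx': 257.467, 'cy': 194.223, 'cam_to_world': [[-0.016, 0.994, -0.112, 0.423], [-1.0, -0.014, 0.021, -0.004], [0.019, 0.113, 0.993, 1.151], [0.0, 0.0, 0.0, 1.0]]} 0.003926595052083333
{'t': 0.1, 'q': array([ 9.60615108e-01,  3.13359725e-01,  1.49832087e+00, -1.04037279e-05,
        1.33102414e+00, -2.23380612e-01]), 'qd': array([ 0.00125145, -0.00059738, -0.00195832, -0.00047575,  0.00064633,
        0.00049002]), 'joint_efforts': array([ 2.57515945e-03, -4.02817619e+01, -2.52646637e+01,  6.95719896e-02,
        3.42025480e-02, -6.25193252e-05]), 'tcp_pos': array([0.19793156, 0.48604455, 0.25225101]), 'orientation': array([[-9.26121556e-01,  3.77224691e-01, -6.28956949e-04],
       [ 3.77225141e-01,  9.26121132e-01, -9.17189267e-04],
       [ 2.36503883e-04, -1.08668713e-03, -9.99999382e-01]]), 'ft_force': array([0.3911092 , 0.13126957, 0.09231117]), 'ft_torque': array([-0.00576968, -0.02505818, -0.0227927 ]), 'gripper_force': 0.0, 'width': 1.0008218856894828}
```

View pics/scene0.png

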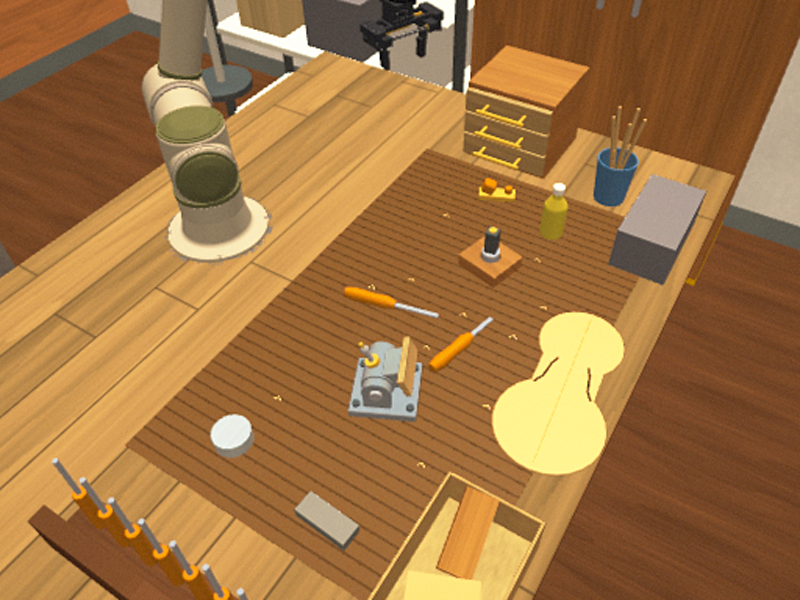

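View pics/top0.png

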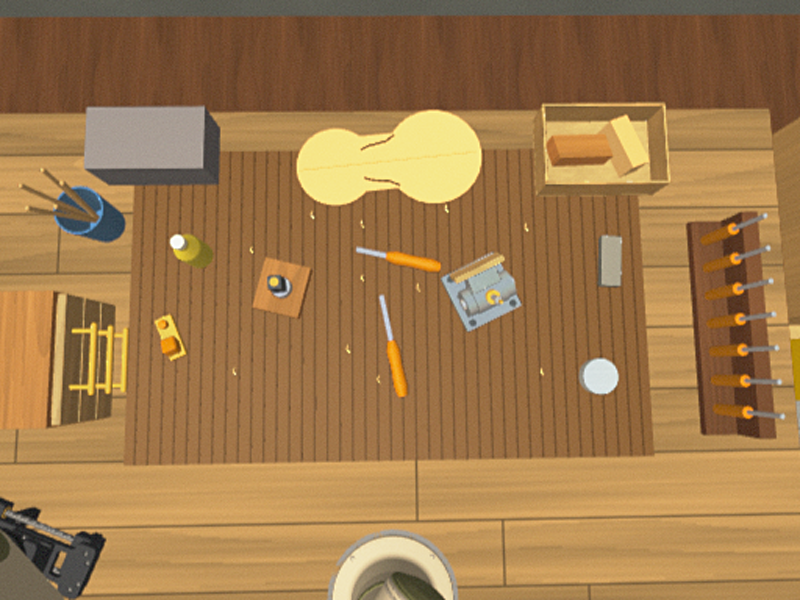

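The scene view shows the gun in its stand at (490,250), and the vice with its nipple at (363,348). In the top view they are at (278,285) and (493,297). Next I'll measure both in 3D.

```bash
python3 - <<'E'
from h import *
np.set_printoptions(precision=4,suppress=True)
S={n:np.load(f"pics/{n}0.npz") for n in("scene","top")}
def box(n,u0,v0,u1,v1):
    s=1.5625; sl=np.s_[int(v0/s):int(v1/s),int(u0/s):int(u1/s)]
    return S[n]["X"][sl].reshape(-1,3),S[n]["p"][sl].reshape(-1,3)
for n,b in(("scene",(450,215,530,290)),("top",(245,250,318,322))):
    X,p=box(n,*b); print(n,"floor z",np.median(X[X[:,2]<.015][:,2]))
    t=abs(X[:,2]-.03)<.006
    h=cv2.cvtColor(p[None],cv2.COLOR_RGB2HSV)[0]
    w=t&(h[:,1]>90)
    print(" stand rect",cv2.minAreaRect(X[w][:,:2].astype(np.float32)*1000),np.median(X[w][:,2]))
    for lo,hi in((.04,.06),(.06,.085),(.085,.096),(.096,.104),(.104,.2)):
        k=(X[:,2]>lo)&(X[:,2]<hi)
        if k.sum(): print(" ",lo,hi,k.sum(),X[k].mean(0),X[k].min(0),X[k].max(0),p[k].mean(0).round())
# vice
for n,b in(("scene",(340,325,430,425)),("top",(435,240,530,340))):
    X,p=box(n,*b); h=cv2.cvtColor(p[None],cv2.COLOR_RGB2HSV)[0]
    w=abs(X[:,2]-.018)<.005; print(n,"base",cv2.minAreaRect(X[w&(h[:,1]<80)][:,:2].astype(np.float32)*1000),np.median(X[w&(h[:,1]<80)][:,2]))
    y=(h[:,0]>18)&(h[:,0]<32)&(h[:,1]>150)
    print(" yellow",y.sum(),X[y].mean(0)); print(X[y][np.argsort(-X[y][:,2])][:8])
for n,b in(("scene",(345,330,395,380)),("top",(470,275,520,320)),("scene",(470,220,510,270)),("top",(255,265,300,305))):
    s=1.5625;im=S[n]["p"][int(b[1]/s):int(b[3]/s),int(b[0]/s):int(b[2]/s),::-1]
    b_=cv2.resize(im,(390,295),interpolation=cv2.INTER_NEAREST); globals().setdefault("L",[]).append(b_)
cv2.imwrite("pics/crops.png",np.vstack([np.hstack(L[:2]),np.hstack(L[2:])]))
E
```

```text
scene floor z 0.002539878223745573
 stand rect ((586.2355346679688, 209.1140594482422), (97.57579040527344, 104.05245208740234), 75.11967468261719) 0.030579358202097007
  0.04 0.06 63 [0.5901 0.199  0.0483] [0.5671 0.1877 0.0411] [0.6051 0.2192 0.0599] [146. 140. 132.]
  0.06 0.085 59 [0.5892 0.1988 0.073 ] [0.5739 0.1912 0.0604] [0.5996 0.2189 0.0848] [63. 57. 49.]
  0.085 0.096 21 [0.5905 0.2001 0.0911] [0.576  0.1893 0.0851] [0.6018 0.2178 0.0959] [64. 58. 50.]
  0.096 0.104 40 [0.5876 0.2047 0.1   ] [0.5724 0.1944 0.096 ] [0.5984 0.2208 0.1037] [136. 122.  79.]
  0.104 0.2 9 [0.5853 0.2059 0.1058] [0.5764 0.1993 0.1042] [0.593  0.2145 0.1082] [228. 189.  70.]
top floor z 0.0009659209589694129
 stand rect ((585.1714477539062, 206.2890167236328), (91.48345947265625, 100.26353454589844), 75.31317138671875) 0.02957236361706328
  0.04 0.06 49 [0.5785 0.1983 0.0468] [0.5667 0.1873 0.0401] [0.6034 0.2193 0.0594] [166. 168. 171.]
  0.06 0.085 24 [0.5793 0.1977 0.0728] [0.571  0.1925 0.0602] [0.5952 0.2157 0.0845] [65. 63. 60.]
  0.085 0.096 11 [0.5809 0.1973 0.0922] [0.5722 0.1933 0.0863
[... 316 characters left out ...]
122.5953598022461), 25.436634063720703) 0.018346868453575693
 yellow 50 [ 0.5536 -0.1916  0.0934]
[[ 0.5422 -0.1997  0.1355]
 [ 0.5396 -0.2006  0.1347]
 [ 0.5368 -0.1967  0.1331]
 [ 0.5386 -0.1948  0.1322]
 [ 0.5417 -0.1994  0.1307]
 [ 0.5423 -0.1959  0.1274]
 [ 0.6035 -0.1699  0.101 ]
 [ 0.5579 -0.1835  0.0987]]
top base ((573.590576171875, -182.13137817382812), (119.86429595947266, 120.03662872314453), 25.49909210205078) 0.01781414157472827
 yellow 44 [ 0.5655 -0.1746  0.0849]
[[ 0.5392 -0.1978  0.1329]
 [ 0.5421 -0.1982  0.1315]
 [ 0.5393 -0.2009  0.1313]
 [ 0.5428 -0.2022  0.1249]
 [ 0.5606 -0.185   0.0983]
 [ 0.5608 -0.1911  0.096 ]
 [ 0.558  -0.1969  0.0949]
 [ 0.5609 -0.1942  0.0949]]
```

View pics/crops.png

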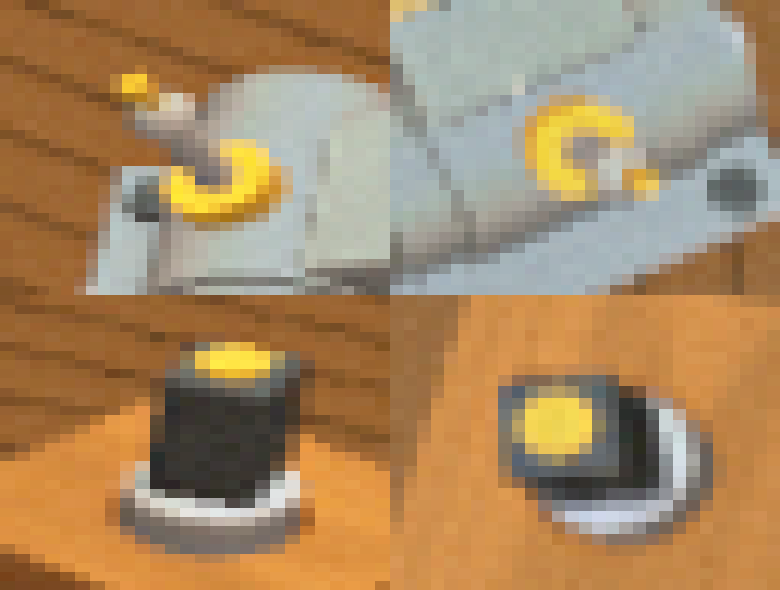

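The crops show the nipple with its separate yellow pin tip and the brass collar ring, and the gun with its yellow cap and square dark top, which is nearly square to the image axes. I'll triangulate these next.

```bash
cat >> h.py <<'E'
def ray(n,u,v):
    c=camera_params(n); f=192/np.tan(np.radians(c["fov_y"])/2); T=np.array(c["cam_to_world"])
    d=T[:3,:3]@np.array([(u-c["cx"])/f,-(v-c["cy"])/f,-1]); return T[:3,3],d/np.linalg.norm(d)
def tri(uvs,uvt):
    A=0;b=0;R=[ray("scene",*uvs),ray("top",*uvt)]
    for o,d in R:
        M=np.eye(3)-np.outer(d,d);A=A+M;b=b+M@o
    X=np.linalg.solve(A,b); return X,[np.linalg.norm((np.eye(3)-np.outer(d,d))@(X-o))*1000 for o,d in R]
def blobs(p,b,lo,hi,amin=3):
    u0,v0,u1,v1=[int(x/1.5625) for x in b]; h=cv2.cvtColor(p[v0:v1,u0:u1],cv2.COLOR_RGB2HSV)
    m=cv2.inRange(h,lo,hi); k,l,st,ce=cv2.connectedComponentsWithStats(m,connectivity=4)
    return [(st[i,4],ce[i]+[u0,v0],np.argwhere(l==i)[:,::-1]+[u0,v0]) for i in range(1,k) if st[i,4]>=amin]
E
python3 - <<'E'
from h import *
np.set_printoptions(precision=4,suppress=True)
S={n:np.load(f"pics/{n}0.npz") for n in("scene","top")}
B={}
for n,b,g in(("scene",(345,330,385,380),(470,220,510,270)),("top",(470,275,520,320),(255,265,300,305))):
    for nm,bb in(("vice",b),("gun",g)):
        r=blobs(S[n]["p"],bb,(15,110,120),(35,255,255)); r.sort(key=lambda a:-a[0])
        for a in r: print(n,nm,a[0],a[1],S[n]["X"][a[2][:,1],a[2][:,0]].mean(0),a[2].min(0),a[2].max(0))
        B[n,nm]=r
print("cap",tri(B["scene","gun"][0][1],B["top","gun"][0][1]))
pin=tri(B["scene","vice"][1][1],B["top","vice"][1][1]);print("pin",pin)
c=[cv2.fitEllipse(cv2.convexHull(B[n,"vice"][0][2].astype(np.int32))) for n in("scene","top")];print(c)
col=tri(c[0][0],c[1][0]);print("collar",col)
d=pin[0]-col[0];print("dir",np.linalg.norm(d),d/np.linalg.norm(d),np.degrees(np.arccos(d[2]/np.linalg.norm(d))),np.degrees(np.arctan2(-d[1],-d[0])))
for n in S:
    X=S[n]["X"].reshape(-1,3); k=(abs(X[:,0]-.585)<.03)&(abs(X[:,1]-.205)<.03)&(X[:,2]>.094)
    print(cv2.minAreaRect(X[k][:,:2].astype(np.float32)*1000))
E
```

```text
scene vice 58 [238.0172 230.8966] [ 0.5561 -0.1915  0.0893] [233 226] [242 235]
scene vice 45 [229.5556 216.7556] [ 0.4759 -0.1222  0.0278] [224 211] [233 222]
scene vice 27 [224.3333 224.6667] [ 0.4664 -0.1387  0.0015] [220 222] [229 228]
scene vice 25 [223.2  236.68] [ 0.4896 -0.1776  0.0021] [220 234] [226 240]
scene vice 18 [241.3333 215.8333] [ 0.52   -0.1222  0.0593] [239 214] [245 218]
scene vice 14 [222.2857 220.9286] [ 0.4527 -0.13    0.0011] [220 219] [225 223]
scene vice 13 [234.6154 212.3077] [ 0.4657 -0.0827  0.0015] [233 211] [237 214]
scene vice 12 [241.8333 212.    ] [ 0.4845 -0.071   0.0026] [238 211] [245 213]
scene vice 12 [227.6667 227.5833] [ 0.5254 -0.1963  0.0885] [226 225] [230 230]
scene vice 11 [226.     217.7273] [ 0.4559 -0.1148  0.0025] [225 216] [227 220]
scene vice 8 [222.375 241.   ] [ 0.4966 -0.1916  0.0021] [221 240] [224 242]
scene vice 6 [227.     232.1667] [ 0.4891 -0.1574  0.0008] [226 231] [228 234]
scene vice 5 [220.2 229.6] [ 0.4678 -0.1617  0.0037] [220 228] [221 231]
scene vice 5 [223. 231.] [ 0.4764 -0.16    0.0008] [222 230] [224 232]
scen
[... 1477 characters left out ...]
0.5237, -0.2007,  0.1377]), [np.float64(12.189916184075136), np.float64(12.189916184075095)])
[((237.70994567871094, 230.5506134033203), (8.317127227783203, 9.99205493927002), 47.56828308105469), ((314.7880554199219, 189.27651977539062), (8.425029754638672, 9.3272066116333), 33.29551696777344)]
collar (array([ 0.5551, -0.1913,  0.0899]), [np.float64(0.047273266102141345), np.float64(0.04727326610198363)])
dir 0.05793472263388748 [-0.5416 -0.1623  0.8248] 34.430471264599475 16.677630080485933
((586.8463745117188, 206.0979766845703), (26.830102920532227, 24.470855712890625), 12.857586860656738)
((584.7432250976562, 206.207275390625), (25.414268493652344, 25.573410034179688), 8.765120506286621)
```

```bash
python3 - <<'E'
from h import *
np.set_printoptions(precision=4,suppress=True)
S={n:np.load(f"pics/{n}0.npz") for n in("scene","top")}
print("cap",tri((315.1,146.5),(174.8,179.8)))
for n,(u0,v0,u1,v1) in(("scene",(224,221,240,232)),("top",(310,184,324,197))):
    h=cv2.cvtColor(S[n]["p"],cv2.COLOR_RGB2HSV); X=S[n]["X"]
    print(n,u0,v0)
    for v in range(v0,v1): print(v,"  ".join("%3d/%3d/%3d/%3.0f"%(*h[v,u],X[v,u,2]*1000) for u in range(u0,u1)))
    k=X[v0:v1,u0:u1].reshape(-1,3);k=k[(k[:,2]>.105)&(k[:,2]<.15)]
    for lo,hi in((.105,.115),(.115,.122),(.122,.128),(.128,.14)):
        q=k[(k[:,2]>lo)&(k[:,2]<=hi)]; print(lo,len(q),q.mean(0))
E
```

```text
cap (array([0.5856, 0.2058, 0.1057]), [np.float64(0.10172686576063703), np.float64(0.10172686576074437)])
scene 224 221
221  15/173/155/  3   15/169/155/  3   14/172/144/ -1   14/171/118/ -2   15/175/111/  4   16/188/137/  1   19/202/164/ -1   19/213/180/131   19/171/191/127   19/ 86/211/124   23/ 31/211/129   13/ 87/196/125   14/154/149/  3   15/ 37/150/ 71   19/ 33/170/ 74   21/ 28/182/ 80
222  14/169/157/ -0   15/172/156/ -0   14/166/157/ -2   15/175/153/  1   15/180/140/  3   13/160/118/ -3   17/120/121/ -2   19/115/173/124   18/152/173/125   22/ 64/215/125   20/ 33/215/124   15/ 47/205/124   13/ 83/138/ -2   16/ 29/152/ 76   16/ 33/171/ 78   14/ 27/186/ 81
223  15/178/156/  3   14/169/157/  5   15/167/160/  1   15/171/158/ -2   15/176/155/  0   15/168/150/  4   14/110/144/  0   20/ 41/166/123   18/ 46/188/125   15/ 48/197/126   15/ 42/200/124   16/ 46/187/124   13/ 36/128/ 67   19/ 33/162/ 75   15/ 25/181/ 81   26/ 21/186/ 87
224  15/168/158/  2   15/173/156/  2   15/173/158/  0   14/164/157/  1   15/169/158/  4   14/161/154/  1   14/101/131/  8   13/ 26/136/123   16/ 38/159/124
[... 4766 characters left out ...]
/ 35/154/126   20/ 96/197/1151   22/ 64/207/133  100/ 30/189/ 18   99/ 29/185/ 20
195  17/ 22/166/ 80   21/ 21/159/ 80   20/ 16/141/ 78   19/ 20/142/ 76   14/ 36/133/ 75   14/ 34/127/ 73   35/ 13/120/ 68  105/ 18/139/ 69   98/ 19/159/ 62  105/ 22/159/ 20  102/ 25/182/ 19   99/ 27/187/ 21  101/ 33/186/ 15   99/ 28/185/ 17
196  18/ 21/148/ 74   16/ 20/139/ 76   14/ 28/136/ 75   23/ 17/122/ 74   90/  2/120/ 71  102/ 23/142/ 64   99/ 28/155/ 56  101/ 30/184/ 18   99/ 28/189/ 17  100/ 29/185/ 16  103/ 26/185/ 18  100/ 30/184/ 19  100/ 30/187/ 19  103/ 26/186/ 15
0.105 2 [ 0.549  -0.1912  0.1098]
0.115 6 [ 0.543  -0.1932  0.1206]
0.122 14 [ 0.5439 -0.1955  0.1247]
0.128 5 [ 0.5393 -0.1987  0.1313]
```

```bash
python3 - <<'E'
from h import *
np.set_printoptions(precision=4,suppress=True)
S={n:np.load(f"pics/{n}0.npz") for n in("scene","top")}
col=np.array([.5551,-.1913,.0899]); uv={}
for n,(u0,v0,u1,v1) in(("scene",(224,214,242,236)),("top",(308,182,326,197))):
    sl=np.s_[v0:v1,u0:u1];h=cv2.cvtColor(S[n]["p"],cv2.COLOR_RGB2HSV)[sl].astype(int); X=S[n]["X"][sl]
    up=(X[...,2]>.112)&(X[...,2]<.15)
    up2=cv2.dilate(up.astype(np.uint8),np.ones((3,3)))>0
    pin=up&(h[...,1]>100); hd=up&(h[...,1]<=100)&(X[...,2]>.119)
    off=np.array([u0,v0])
    for nm,m in(("pin",pin),("head",hd)):
        a=np.argwhere(m)[:,::-1]+off; uv[n,nm]=a.mean(0); print(n,nm,len(a),a.mean(0),a.min(0),a.max(0),X[m].mean(0))
yaw=np.radians(25.5);ax=np.array([np.cos(yaw),np.sin(yaw),0]);ay=np.array([-np.sin(yaw),np.cos(yaw),0])
for nm in("pin","head"):
    P,e=tri(uv["scene",nm],uv["top",nm]);d=P-col
    print(nm,P,e[0],"len",np.linalg.norm(d),"tilt",np.degrees(np.arctan2(-d@ax,d[2])),"side",np.degrees(np.arctan2(d@ay,d[2])))
E
```

```text
scene pin 9 [231.1111 220.4444] [230 219] [232 222] [ 0.5408 -0.1976  0.1306]
scene head 16 [233.3125 222.8125] [231 221] [235 225] [ 0.547 -0.197  0.124]
top pin 7 [319.4286 192.5714] [316 192] [321 193] [ 0.541  -0.1972  0.1277]
top head 18 [318.3333 191.8333] [316 190] [321 194] [ 0.5435 -0.195   0.124 ]
pin [ 0.5406 -0.197   0.1298] 0.20139450416671684 len 0.04281506531784173 tilt 21.327983007056453 side 1.6248905574780899
head [ 0.5445 -0.1952  0.1204] 0.7753477666779294 len 0.03247148780802342 tilt 20.189271897928556 side 1.9741930188382966
```

Nipple: tip ≈ (0.542, −0.197, 0.1245), tilt ≈ 21°, vice yaw ≈ 25.5°. The expected tip height is 58 + 71·cos 21° = 124 mm, so it agrees. Gun: axis at (0.5856, 0.206), flats at about 8–10°. The cap is at z = 0.106, consistent with a gun top at 100 mm.

```bash
cat >> h.py <<'E'
from scipy.spatial.transform import Rotation as Ro
def Rt(z,yyaw):
    z=np.array(z)/np.linalg.norm(z); y=np.array([np.cos(yyaw),np.sin(yyaw),0]); y-=z*(y@z); y/=np.linalg.norm(y)
    return np.column_stack([np.cross(y,z),y,z])
def rel(p,R,p0=None,R0=None):
    s=status.observe(); p0=s["tcp_pos"] if p0 is None else p0; R0=s["orientation"] if R0 is None else R0
    return np.round(R0.T@(np.array(p)-p0)*1000,1),np.round(np.degrees(Ro.from_matrix(R0.T@R).as_rotvec()),2)
E
python3 - <<'E'
from h import *
for z in(.17,.07): print(rel([.5856,.206,z],Rt([0,0,-1],np.radians(99))))
E
```

```text
(array([-464.7, -113. ,   82.3]), array([-6.000e-02, -3.000e-02, -3.116e+01]))
(array([-464.7, -112.9,  182.3]), array([-6.000e-02, -3.000e-02, -3.116e+01]))
```

{"method": "carry_out", "body": {
  "motion": "-50 -12 5 0 0 -4 88; -100 -24 15 0 0 -8 88; -155 -38 25 0 0 -12 88; -210 -51 35 0 0 -16 88; -265 -65 45 0 0 -20 88; -320 -78 55 0 0 -24 88; -375 -91 65 0 0 -28 88; -425 -103 75 0 0 -31 88; -464.7 -113 82 0 0 -31.2 88; -464.7 -113 82 0 0 -31.2 88"
}}

```text
t: 1.35
tcp_pos: [0.5869, 0.2044, 0.1692]
orientation: [[-0.988, -0.154, -0.002], [-0.154, 0.988, -0.0], [0.002, -0.0, -1.0]]
ft_force: [-0.6, -0.3, 0.4]
width: 1.0
gripper_force: 0.0
```

```bash
python3 - <<'E'
from h import *
s=status.observe(); print(s["t"],s["q"].round(2),s["tcp_pos"].round(4))
print(rel([.5856,.206,.07],Rt([0,0,-1],np.radians(99))))
p,d=read_camera("top"); X=pts("top",d)
cv2.imwrite("pics/pre.png",np.hstack([cv2.resize(p[140:220,130:230,::-1],(500,400),interpolation=0)]))
E
```

```text
1.35 [ 0.15  0.59  1.3  -0.    1.25 -1.58] [0.5869 0.2044 0.1692]
(array([ 0.8,  1.8, 99.2]), array([-0.01, -0.11, -0.14]))
```

{"method": "carry_out", "body": {
  "motion": "0.5 1.5 25 0 0 0 88; 0.5 1.5 50 0 0 0 88; 0.5 1.5 75 0 0 0 88; 0.5 1.5 99 0 0 0 88; 0.5 1.5 99 0 0 0 88; 0.5 1.5 99 0 0 0 20; 0.5 1.5 99 0 0 0 20; 0.5 1.5 99 0 0 0 20; 0.5 1.5 99 0 0 0 20; 0.5 1.5 99 0 0 0 20"
}}

```text
t: 2.65
tcp_pos: [0.5851, 0.2077, 0.0718]
orientation: [[-0.988, -0.157, 0.0], [-0.157, 0.988, 0.0], [-0.0, 0.0, -1.0]]
ft_force: [0.2, -0.0, 0.6]
width: 0.454
gripper_force: 0.0
```

```bash
python3 - <<'E'
from h import *
s=status.observe(); print(s)
E
```

```text
{'t': 2.65, 'q': array([ 1.52588604e-01,  7.02776196e-01,  1.38545537e+00,  4.53551189e-05,
        1.05326175e+00, -1.57587515e+00]), 'qd': array([-0.00125073,  0.00099756,  0.00045009, -0.00093217, -0.00036172,
       -0.00044518]), 'joint_efforts': array([ 1.71949941e-02, -5.33110249e+01, -2.18211275e+01, -1.29905259e-02,
        7.80843641e-02,  4.76711411e-04]), 'tcp_pos': array([0.58510849, 0.20765683, 0.07180997]), 'orientation': array([[-9.87599737e-01, -1.56992836e-01,  9.21936861e-05],
       [-1.56992831e-01,  9.87599741e-01,  5.40567514e-05],
       [-9.95369831e-05,  3.89126857e-05, -9.99999994e-01]]), 'ft_force': array([ 0.15359463, -0.04967965,  0.64058346]), 'ft_torque': array([ 0.01846938, -0.00035966, -0.02137756]), 'gripper_force': 0.0, 'width': 0.4544263902011349}
```

{"method": "carry_out", "body": {
  "motion": "0 0 0 0 0 0 20; 0 0 0 0 0 0 20; 0 0 0 0 0 0 20; 0 0 0 0 0 0 20; 0 0 0 0 0 0 20; 0 0 0 0 0 0 20"
}}

```text
t: 3.4
tcp_pos: [0.5851, 0.2077, 0.0717]
orientation: [[-0.988, -0.157, -0.0], [-0.157, 0.988, -0.0], [0.0, -0.0, -1.0]]
ft_force: [-0.3, -0.0, 0.7]
width: 0.297
gripper_force: 29.3
```

{"method": "carry_out", "body": {
  "motion": "0 0 -10 0 0 0 20; 0 0 -25 0 0 0 20; 0 0 -45 0 0 0 20; 0 0 -70 0 0 0 20; 0 0 -95 0 0 0 20; 0 0 -120 0 0 0 20; 0 0 -145 0 0 0 20; 0 0 -160 0 0 0 20; 0 0 -160 0 0 0 20"
}}

```text
t: 4.53
tcp_pos: [0.5853, 0.2077, 0.2328]
orientation: [[-0.988, -0.157, 0.002], [-0.157, 0.988, 0.0], [-0.002, -0.0, -1.0]]
ft_force: [-0.1, -0.2, -2.8]
width: 0.297
gripper_force: 29.3
```

```bash
python3 - <<'E'
from h import *
s=status.observe(); print(s["t"],s["q"].round(2),s["tcp_pos"].round(4),s["width"],s["gripper_force"],s["ft_force"])
# gun in hand: mouth at z where? grasp point 63 nominal
p,d=read_camera("scene"); np.savez("pics/lift.npz",p=p,d=d,X=pts("scene",d))
cv2.imwrite("pics/lift.png",cv2.resize(p[70:190,250:370,::-1],(600,600),interpolation=0))
t=np.radians(21);a=np.radians(25.5);n=np.array([-np.sin(t)*np.cos(a),-np.sin(t)*np.sin(a),np.cos(t)])
tip=np.array([.542,-.197,.1245])
# TCP above mouth: gripped with mouth z=.010
m=s["tcp_pos"][2]-.17 +0; print("n",n)
h=.0615
for yaw in(99,85,75):
  R=Rt(-n,np.radians(yaw))
  for dd in(.06,): print(yaw,tip+n*(dd+h),rel(tip+n*(dd+h),R))
E
```

```text
4.525 [ 0.15  0.54  1.21  0.    1.39 -1.58] [0.5853 0.2077 0.2328] 0.2970455528081495 29.29962334310403 [-0.08434473 -0.18038713 -2.84638912]
n [-0.32345764 -0.15428138  0.93358043]
99 [ 0.5026999  -0.21574519  0.23793002] (array([ 147.7, -405.2,   -6.4]), array([ -5.77, -20.2 ,  -1.  ]))
85 [ 0.5026999  -0.21574519  0.23793002] (array([ 147.7, -405.2,   -6.4]), array([ -8.1 , -19.43,  12.2 ]))
75 [ 0.5026999  -0.21574519  0.23793002] (array([ 147.7, -405.2,   -6.4]), array([ -9.76, -18.75,  21.85]))
```

View pics/lift.png

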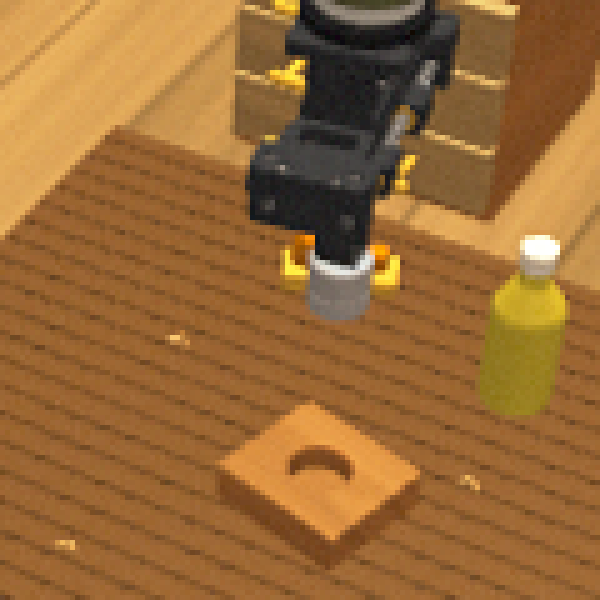

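The gun hangs straight in the gripper, clear of the stand. Next I'll carry it to a pose 60 mm off the nipple, on its axis.

{"method": "carry_out", "body": {
  "motion": "10 -25 -8 -0.5 -1 1 20; 25 -65 -10 -1.5 -3 3.5 20; 42 -115 -10 -2.8 -5.3 6.2 20; 60 -165 -10 -4 -7.6 8.9 20; 78 -215 -10 -5.2 -10 11.6 20; 96 -265 -10 -6.4 -12.3 14.3 20; 114 -315 -10 -7.6 -14.6 17 20; 130 -358 -8 -8.7 -16.7 19.5 20; 142 -390 -7 -9.4 -18 21 20; 147.7 -405.2 -6.4 -9.8 -18.8 21.9 20"
}}

```text
t: 5.82
tcp_pos: [0.5021, -0.217, 0.237]
orientation: [[-0.926, 0.192, 0.324], [0.252, 0.955, 0.155], [-0.279, 0.226, -0.933]]
ft_force: [0.7, 0.4, -2.7]
width: 0.296
gripper_force: 29.3
```

{"method": "carry_out", "body": {
  "motion": "0 0 0 0 0 0 20; 0 0 0 0 0 0 20"
}}

```text
t: 6.08
tcp_pos: [0.5031, -0.2145, 0.238]
orientation: [[-0.927, 0.188, 0.324], [0.248, 0.956, 0.156], [-0.28, 0.225, -0.933]]
ft_force: [-0.4, 0.2, -2.7]
width: 0.297
gripper_force: 29.3
```

```bash
python3 - <<'E'
from h import *
np.set_printoptions(precision=4,suppress=True)
s=status.observe(); print(s["t"],s["q"].round(2),s["tcp_pos"].round(4),s["width"],s["ft_force"])
t=np.radians(21);a=np.radians(25.5);n=np.array([-np.sin(t)*np.cos(a),-np.sin(t)*np.sin(a),np.cos(t)])
tip=np.array([.542,-.197,.1245])
print(s["orientation"][:,2],-n); print(rel(tip+n*.1215,Rt(-n,np.radians(75))))
L=[]
for nm,(u,v) in(("scene",(228,205)),("top",(320,185))):
    p,d=read_camera(nm); np.savez(f"pics/pre_{nm}.npz",p=p,d=d,X=pts(nm,d))
    L.append(cv2.resize(p[v-40:v+40,u-26:u+27,::-1],(397,600),interpolation=0))
cv2.imwrite("pics/pre2.png",np.hstack(L))
E
```

```text
6.075 [-0.77  0.27  1.63  0.38  1.13 -2.26] [ 0.5031 -0.2145  0.238 ] 0.29664513836199 [-0.3726  0.1817 -2.6746]
[ 0.3238  0.1555 -0.9333] [ 0.3235  0.1543 -0.9336]
(array([ 0.1, -1.3, -0.2]), array([0.08, 0.01, 0.03]))
```

View pics/pre2.png

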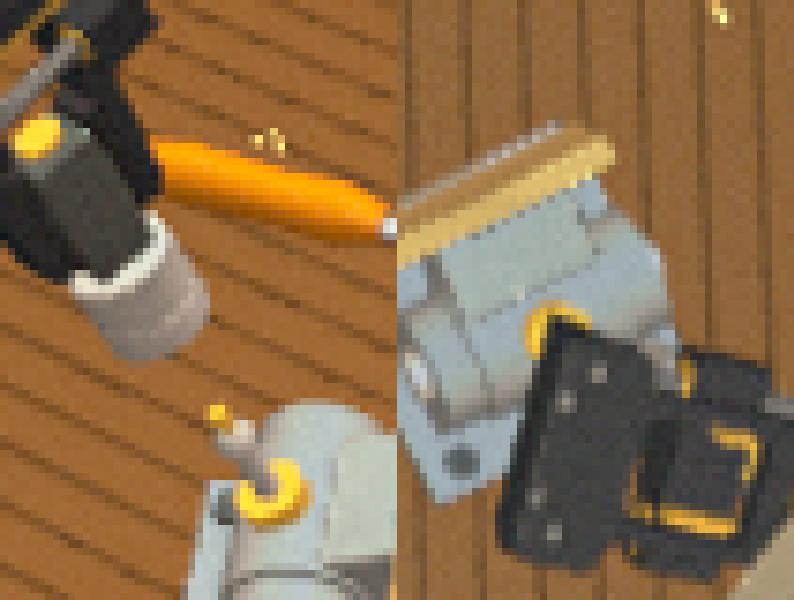

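Scene view: extended to the pin's row, the gun's axis (cap (40,137) through sleeve ring (120,262)) meets the pin at (218,415). In that view the alignment is good. The top view is blocked by the gripper. I'll advance along the axis, watching the force.

{"method": "carry_out", "body": {
  "motion": "0 -1 10 0 0 0 20; 0 -1 22 0 0 0 20; 0 -1 34 0 0 0 20; 0 -1 44 0 0 0 20; 0 -1 52 0 0 0 20; 0 -1 58 0 0 0 20; 0 -1 62 0 0 0 20; 0 -1 64 0 0 0 20; 0 -1 65 0 0 0 20; 0 -1 65 0 0 0 20"
}}

```text
t: 7.42
tcp_pos: [0.5238, -0.2066, 0.1774]
orientation: [[-0.927, 0.189, 0.325], [0.249, 0.956, 0.155], [-0.281, 0.224, -0.933]]
ft_force: [0.3, -0.2, -1.8]
width: 0.298
gripper_force: 29.3
```

```bash
cat >> h.py <<'E'
t=np.radians(21);a=np.radians(25.5);n=np.array([-np.sin(t)*np.cos(a),-np.sin(t)*np.sin(a),np.cos(t)])
tip=np.array([.542,-.197,.1245])
def rep():
    s=status.observe(); R=s["orientation"]; np.set_printoptions(precision=2,suppress=True)
    f=s["ft_force"]-[0,0,-2.8]; p=s["tcp_pos"]-R[:,2]*-.0617*1; m=s["tcp_pos"]-n*.0615
    print("t",s["t"],"F tool",R.T@f,"T tool",R.T@s["ft_torque"],"mouth rel tip, tool axes mm",R.T@(m-tip)*1000,"w",s["width"],s["gripper_force"]); return s
E
python3 - <<'E'
from h import *
rep()
p,d=read_camera("scene"); cv2.imwrite("pics/con.png",cv2.resize(p[165:245,190:290,::-1],(500,400),interpolation=0))
E
```

```text
t 7.425 F tool [-0.59  0.06 -0.84] T tool [ 0.15  0.25 -0.02] mouth rel tip, tool axes mm [-0.3  -0.86  4.78] w 0.2976384778347862 29.30603789180168
```

View pics/con.png

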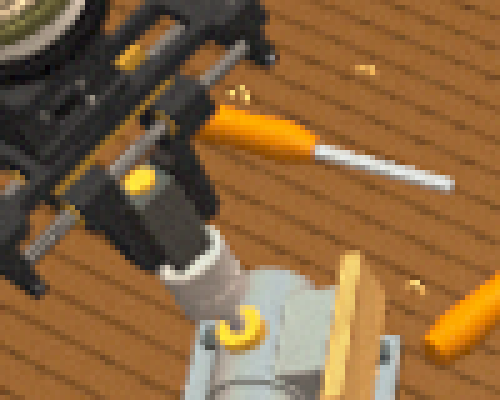

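The sleeve now covers the nipple head, in line with the collar at (242,328), and the force is negligible. I'll continue in small steps.

{"method": "carry_out", "body": {
  "motion": "0 0.5 2 0 0 0 20; 0 0.5 4 0 0 0 20; 0 0.5 6 0 0 0 20; 0 0.5 6 0 0 0 20"
}}

```text
t: 7.98
tcp_pos: [0.5258, -0.2051, 0.1716]
orientation: [[-0.927, 0.189, 0.324], [0.249, 0.956, 0.155], [-0.281, 0.225, -0.933]]
ft_force: [-0.2, 0.4, -2.0]
width: 0.295
gripper_force: 29.3
```

```bash
python3 -c "
from h import *
rep()"
```

```text
t 7.975 F tool [ 0.06  0.54 -0.7 ] T tool [0.2  0.25 0.03] mouth rel tip, tool axes mm [-0.18 -0.28 11.05] w 0.29512528725426124 29.305937272511073
```

{"method": "carry_out", "body": {
  "motion": "0 0 2 0 0 0 20; 0 0 4 0 0 0 20; 0 0 6 0 0 0 20; 0 0 6 0 0 0 20"
}}

```text
t: 8.48
tcp_pos: [0.5277, -0.2042, 0.1658]
orientation: [[-0.927, 0.189, 0.324], [0.249, 0.956, 0.155], [-0.281, 0.225, -0.933]]
ft_force: [1.1, 0.3, -2.5]
width: 0.298
gripper_force: 29.3
```

```bash
python3 -c "
from h import *
rep()"
```

```text
t 8.475 F tool [-1.06  0.53  0.14] T tool [ 0.18  0.2  -0.03] mouth rel tip, tool axes mm [-0.1  -0.35 17.24] w 0.2976308176345696 29.30963229657209
```

{"method": "carry_out", "body": {
  "motion": "0 0 2 0 0 0 20; 0 0 4 0 0 0 20; 0 0 4 0 0 0 20"
}}

```text
t: 8.85
tcp_pos: [0.5288, -0.2032, 0.1615]
orientation: [[-0.927, 0.189, 0.323], [0.249, 0.956, 0.156], [-0.279, 0.225, -0.933]]
ft_force: [2.6, 1.3, -7.5]
width: 0.296
gripper_force: 29.3
```

```bash
python3 -c "
from h import *
rep()"
```

```text
t 8.85 F tool [-0.79  0.69  5.45] T tool [0.2  0.33 0.03] mouth rel tip, tool axes mm [ 0.34 -0.16 21.68] w 0.29621507396081875 29.315697459169314
```

{"method": "carry_out", "body": {
  "motion": "0 0 2 0 0 0 20; 0 0 4 0 0 0 20; 0 0 4 0 0 0 20"
}}

```text
t: 9.22
tcp_pos: [0.5305, -0.2032, 0.1591]
orientation: [[-0.927, 0.189, 0.325], [0.249, 0.956, 0.154], [-0.282, 0.224, -0.933]]
ft_force: [-3.2, -0.3, 1.1]
width: 0.294
gripper_force: 29.3
```

```bash
python3 -c "
from h import *
rep()"
```

```text
t 9.225 F tool [ 1.8  -0.05 -4.69] T tool [ 0.03  0.52 -0.01] mouth rel tip, tool axes mm [-0.51 -0.39 24.5 ] w 0.2936305173733694 29.306533743147156
```

{"method": "carry_out", "body": {
  "motion": "0 0 2 0 0 0 20; 0 0 4 0 0 0 20; 0 0 5 0 0 0 20; 0 0 5 0 0 0 20"
}}

```text
t: 9.72
tcp_pos: [0.5322, -0.2024, 0.1543]
orientation: [[-0.927, 0.189, 0.325], [0.249, 0.956, 0.154], [-0.282, 0.224, -0.933]]
ft_force: [-2.9, -0.4, 5.1]
width: 0.293
gripper_force: 29.3
```

```bash
python3 -c "
from h import *
rep()"
```

```text
t 9.725 F tool [ 0.39  0.83 -8.39] T tool [0.09 0.44 0.04] mouth rel tip, tool axes mm [-0.55 -0.41 29.67] w 0.2930437840525281 29.307869678596035
```

{"method": "carry_out", "body": {
  "motion": "0 0 1 0 0 0 20; 0 0 2 0 0 0 20; 0 0 2 0 0 0 20"
}}

```text
t: 10.1
tcp_pos: [0.5328, -0.2022, 0.1526]
orientation: [[-0.927, 0.189, 0.325], [0.249, 0.956, 0.154], [-0.282, 0.224, -0.933]]
ft_force: [-4.0, 0.3, 6.6]
width: 0.296
gripper_force: 29.3
```

```bash
python3 -c "
from h import *
rep()"
```

```text
t 10.1 F tool [ 1.12  1.66 -9.97] T tool [-0.01  0.46  0.02] mouth rel tip, tool axes mm [-0.58 -0.43 31.52] w 0.29592213998908384 29.308083486321266
```

{"method": "carry_out", "body": {
  "motion": "0 0 1 0 0 0 20; 0 0 1 0 0 0 20; 0 0 1 0 0 0 20"
}}

```text
t: 10.48
tcp_pos: [0.5331, -0.202, 0.1518]
orientation: [[-0.927, 0.189, 0.325], [0.249, 0.956, 0.154], [-0.282, 0.224, -0.933]]
ft_force: [-4.4, -0.0, 7.4]
width: 0.296
gripper_force: 29.3
```

```bash
python3 -c "
from h import *
rep()"
```

```text
t 10.475 F tool [  1.18   1.41 -10.95] T tool [ 0.    0.55 -0.03] mouth rel tip, tool axes mm [-0.61 -0.4  32.36] w 0.2960842512287839 29.308107007600483
```

{"method": "carry_out", "body": {
  "motion": "0 0 1 0 0 0 20; 0 0 1 0 0 0 20; 0 0 1 0 0 0 20"
}}

```text
t: 10.85
tcp_pos: [0.5334, -0.2021, 0.1517]
orientation: [[-0.926, 0.189, 0.326], [0.249, 0.956, 0.154], [-0.283, 0.223, -0.933]]
ft_force: [-11.4, -0.0, 15.1]
width: 0.293
gripper_force: 29.4
```

```bash
python3 -c "
from h import *
rep()"
```

```text
t 10.85 F tool [  5.51   1.83 -20.37] T tool [-0.1   1.16  0.02] mouth rel tip, tool axes mm [-0.83 -0.39 32.5 ] w 0.29251112408284546 29.39806085159944
```

The force jumped to 20 N and the travel stopped at 32.5 mm, so the gun is home. I'll ease off the small sideways load and confirm it holds.

{"method": "carry_out", "body": {
  "motion": "0.5 0.1 0 0 0 0 20; 0.5 0.1 0 0 0 0 20; 0.5 0.1 0 0 0 0 20; 0.5 0.1 0 0 0 0 20"
}}

```text
t: 11.35
tcp_pos: [0.5333, -0.2021, 0.1517]
orientation: [[-0.926, 0.189, 0.327], [0.249, 0.956, 0.153], [-0.283, 0.223, -0.933]]
ft_force: [-8.0, -0.6, 14.1]
width: 0.293
gripper_force: 29.4
```

```bash
python3 -c "
from h import *
rep()
p,d=read_camera('scene'); cv2.imwrite('pics/end.png',cv2.resize(p[165:245,190:290,::-1],(500,400),interpolation=0))
rep()
r=[q for q in blobs(p,(345,330,395,390),(20,150,170),(32,255,255))];r.sort(key=lambda q:-q[0]);print(r[0][:2])
q0=np.load('pics/scene0.npz')['p'];r=[q for q in blobs(q0,(345,330,395,390),(20,150,170),(32,255,255))];r.sort(key=lambda q:-q[0]);print(r[0][:2])"
```

```text
t 11.35 F tool [  2.47   1.68 -18.44] T tool [-0.16  0.68 -0.05] mouth rel tip, tool axes mm [-0.67 -0.39 32.49] w 0.2928857524624512 29.39919605061732
t 11.4 F tool [  3.21   1.99 -18.13] T tool [-0.19  0.72 -0.02] mouth rel tip, tool axes mm [-0.68 -0.38 32.47] w 0.29570938098216404 29.3991257829839Traceback (most recent call last):
  File "<string>", line 6, in <module>
    r=[q for q in blobs(p,(345,330,395,390),(20,150,170),(32,255,255))];r.sort(key=lambda q:-q[0]);print(r[0][:2])
                                                                                                         ~^^^
IndexError: list index out of range
```

View pics/end.png

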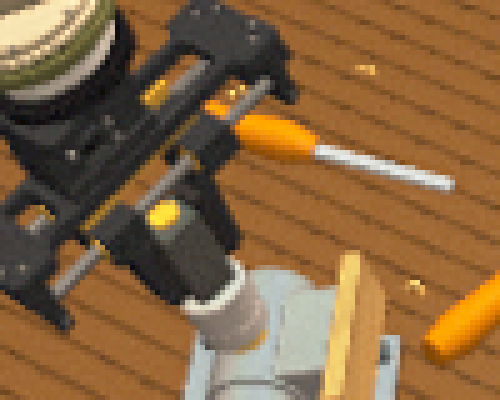

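The sleeve sits just above the collar, with its rim showing at (255,340). The vice looks unmoved, and the push is steady at about 18 N against the hard stop, so I'm handing in.

```bash
python3 -c "
from h import *
print(manip.finish_job())"
```

```text
the job is handed in; nothing more can be done
None
```

I handed the job in with the coupler pressed fully home on the nipple (32.5 mm measured, about 18 N push) and the gun still gripped; the vice looked unmoved and I saw no sign of the arm touching the other items, but no verdict came back.

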